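# Fit the eared pad plate into the clamping jig

## Robot

A 7-joint arm with a two-finger parallel gripper is mounted at the origin on the work surface. World frame = base frame: x ahead of the robot, y to its left, z up, the work surface at z = 0. Lengths are in m, angles in rad, forces in N, time in s.
With the tool pointing down it reaches from about 0.35 to 0.9 m from the base axis. Payload 8.1 kg.
Tool frame: the origin (TCP) lies midway between the tips of the shut fingers; the grasp point (between the pads) lies 19 mm behind it; z points along the fingers, y is the line along which they close (so a half turn about z gives the same grasp; the last joint's range is limited). The gripper opens to 92 mm and grips with 3 to 60 N. Pads are 19 mm wide; open, the fingers measure 130 mm over their backs; the gripper's body (75 mm by 190 mm) begins 47 mm behind the grasp point.
Start: joints at [-1.391, 0.434, 0.025, 1.573, -0.012, 1.134, -0.075], TCP at [0.174, 0.6, 0.227] pointing down, gripper open.
Joint ranges: [-2.62, 2.62], [-0.44, 2.09], [-1.27, 1.32], [0.08, 2.57], [-1.32, 4.46], [0.12, 2], [-2.74, 2.74]. Speed limits (rad/s): [2.22, 2.22, 3.01, 3.01, 3.14, 3.14, 3.14].

## Interface

Orientations are given as a rotation vector (axis times angle).
In Python, from cell import arm gives the robot as it stands.
- The arm moves only by the tool carry_out, never from a script. Its arguments are lists of equal length, an entry for each row: "claw": the finger opening in cm, from 0 to 9.18; "delta_pos": the shift along the tool's x, y, z in cm, a list of three; "angular": the turn, a rotation vector about the tool's x, y, z in rad, a list of three. In form: {"claw": [claw, ...], "delta_pos": [[dx, dy, dz], ...], "angular": [[ax, ay, az], ...]}. A call has 1 to 20 rows; each row shifts and turns the commanded pose from where the row before left it, along the tool's axes as they then stand; what a row does not reach is not made up. A row lasts 1/10 s, in which the tool goes at most 50 mm and 8.59 degrees, less where a joint would pass 70% of its speed; a pose out of reach is approached as far as the arm can. A call with a gripper value outside its range is refused whole. The fingers move at their own pace and stop on an object; "force" is the grip in N (left out, the last holds). Time passes only in rows, so rows that do not move let the fingers close. It gives the time, the measured TCP pose, the force, the opening and the grip force at its end, in the units of the state.
- arm.observe(): the state, without advancing time (a new reading comes with each control period).
- arm.get_image(name): name is "side" or "top"; returns a dict with "frame" (420x560x3 uint8, red, green, blue), "mtx" (3x3 intrinsics, pixels), "T" (4x4, takes a point from camera to world coordinates). Camera axes: x right, y down, z forward; pixel columns grow to the right and rows downward; lengths in m; the calibration is good to about 2 mm. A picture is of the moment at which its call begins. There is no depth.
- arm.sign_off(): hands the job in; it is judged then, once.
Trained networks look in a picture, given as the dict that the camera call returned (one of the last four; its "shot" number tells which), for a name from the list of things; names that differ only in an ending like _2 or _b are one class to them, and where a whole thing is asked for, a point or a joint stands for the part that bears it (a point fixed in the world has none). Each returns a list of dicts, best first, with "conf" (0 to 1); they miss things now and then, are a little off and sometimes report something else, mostly with a low value. They report only what shows in the picture. A call takes as long as a camera call. They do not tell look-alikes from the thing itself.
- arm.look_for(label, picture): "centre" ([column, row] as shares, 0 to 1, of the picture: columns of its width, rows of its height, amid what is visible of it).
- arm.trace(label, picture): "region" (420x560 bool, what is visible of it) and "centre" ([column, row] as shares, 0 to 1, of the picture: columns of its width, rows of its height, amid what is visible of it).
- arm.place_of(label, picture): "centre" ([column, row] as shares, 0 to 1, of the picture: columns of its width, rows of its height: a listed point, or the origin of a listed thing).
The state is a dict: "clock": time; "joints": joint angles; "dq": joint speeds; "joint_efforts": joint torques, N m; "position": TCP position; "ee_rot": TCP orientation; "force": force on the tool from outside, world axes, zero at the start; "ft_torque": the same for the moment, N m; "width": opening from 0.0 (shut) to 1.0 (fully open); "gripper_force": force on a finger pad.
Only numpy, scipy, OpenCV 4.12 (cv2) and the standard library are available. Lean on these libraries where they do the work, as an engineer would, in place of code of your own. Each camera call takes 0.05 s, during which the arm holds its last target. There are 200 camera calls.

## Task

Take the pad plate with the two steel ears out of the plywood rack and slide its ears down into the slotted posts of the clamping jig, past the spring clips, until the plate sits flat and fully home on the ledge at both ends, and let go of it. Feel for the slots, whose place along the jig is not known exactly; the clips need a firm push but do not force or ram it (stay below about 4 kg of push). Leave the plain plate in the rack and do not disturb the hammer, screwdriver and glue jar.

Things in the scene. Friction and masses are not known exactly. Their poses are not given: they have to be found in the camera images.
- pad_plate: Clamp pad: steel plate faced with cork on both sides, standing upright in the rack; 14 mm thick (x), 90 wide (y), 84 tall (z), 0.17 to 0.31 kg, a steel ear at each side. Origin: centre of the underside; z up. Symmetric: may be fitted either way round. Grip the cork across its thickness at the middle of the top edge
- ear (a point): Middle of the underside of the plate's +y ear. Both ears are bare steel, stick out 14 mm from the sides (118 mm over both), 6 mm thick, centred in the plate's thickness, from 8 to 32 mm above the plate's lower edge
- plain_plate: Another cork-faced pad, the same 14 x 90 x 84 mm but without ears, standing in the rack's other place; leave it there. Origin and axes as for the eared plate
- rack: Plywood rack, 144 x 132 mm, fixed; origin: centre of its underside, z up. Plates stand on its floor, 10 mm above the bench, at x = -40 and +40 mm (which is where varies), thickness along the rack's x, each between two low cheeks (70 mm long, tops 32 mm above the bench, 1.5 mm play either side)
- jig: Clamping jig, fixed: dark wood base 205 x 190 x 12 mm with a wooden far jaw (x 70 to 95 mm, 60 mm high) and screw, and an aluminium head with a ledge and two slotted posts. Origin: underside of the base; x to the far jaw, y from post to post, z up. The head is locked somewhere within 12 mm either way of x = 0; where is NOT in this pose, so look or feel for it
- jig_mouth (a point): x = y = 0 of the jig, at the height of the flat post tops and slot mouths (72 mm). Posts: |y| 48 to 72 mm, 64 mm long in x. The slot in the middle of each post is vertical, open above and to the other post, 8.4 mm wide in x (6 mm ear), end wall at |y| = 60.5 mm (1.5 mm play), with a 1.5 mm high lead-in at that wall only. An ear that misses rests on the post top
- jig_seat (a point): x = y = 0 of the jig, at the height of the ledge (20 mm), on which the seated plate stands, 104 mm high then. In each slot a steel clip on the +x side: ramp from 68 mm down to a nose at 56 mm, free gap 3.5 mm; it yields to +x (1.3 N + 0.9 N/mm). Passing both takes about 6 to 15 N of push; the noses then snap over the ears. All plate-jig contacts adding up to over 60 N is forcing
- hammer: Hammer lying on the bench at the left side, bystander
- screwdriver: Screwdriver lying on the bench at the right side, bystander
- glue_jar: Glue jar, 64 mm across, 85 mm high, far side of the bench, bystander
Mind the look-alikes: they are no part of the job. Leave any orange or red look-alike of the pad_plate alone.

How it is judged:
By the outcome, as a careful person would: the job done as asked, in the order asked, and still so for the second after the job is handed in, with the robot touching nothing.
It also fails if it takes over 72 s, if anything falls off the work surface, if the arm or the gripper's body presses on something with over 40 N, if the wrist force passes 120 N, or if a joint passes its speed limit or range.

## Working session

There is one attempt and no reset: what is moved stays moved. The work goes in short steps, Python scripts to look and compute and a tool call to move; the robot and the scene stay as the last step left them, time stands still between calls to the robot, and variables do not carry over. Pictures are saved under pics/ and viewed, at most 10 in all, crops included, and the job is handed in when it is done.

Besides the shell and the picture viewer there is one more tool, called after "Emit:" as a command line: name --argument value ..., lists and objects as JSON in quotes. carry_out: Moves the arm, as the interface text tells. Its arguments: {"type":"object","properties":{"claw":{"type":"array","items":{"type":"number"}},"delta_pos":{"type":"array","items":{"type":"array","items":{"type":"number"}}},"angular":{"type":"array","items":{"type":"array","items":{"type":"number"}}},"force":{"type":"number"}},"required":["claw","delta_pos","angular"]}

```bash
mkdir -p pics; ls
python3 - <<'E'
from cell import arm
import cv2,pickle,numpy as np
s=arm.observe(); print(s)
for n in("side","top"):
    p=arm.get_image(n); pickle.dump(p,open(f"pics/{n}0.pkl","wb"))
    cv2.imwrite(f"pics/{n}0.png",p["frame"][:,:,::-1])
    print(n,p["mtx"].round(1).tolist(),p["T"].round(3).tolist())
    for l in("pad_plate","ear","plain_plate","rack","jig","jig_mouth","jig_seat"):
        print(l,[(np.round(np.array(d["centre"])*[560,420],1).tolist(),round(d["conf"],2)) for d in arm.place_of(l,p)][:4])
E
```

```text
pics
{'clock': 0.0, 'joints': array([-1.39056789,  0.43521956,  0.02495188,  1.57406435, -0.01160844,
        1.13397438, -0.07509583]), 'dq': array([ 3.19791334e-05,  1.21656587e-03,  7.37912407e-04, -2.17698957e-04,
       -4.00459850e-04,  4.58642509e-04,  6.87950581e-04]), 'joint_efforts': array([-9.74735885e-04, -6.67867112e+01,  9.84384567e-01, -3.14447737e+01,
       -6.03190600e-02,  4.31413273e-02,  1.87131322e-04]), 'position': array([0.17432319, 0.59968994, 0.2259595 ]), 'ee_rot': array([-4.42850764e-01, -3.11012855e+00,  2.38421325e-03]), 'force': array([-0.76547444, -0.28813061,  0.31168557]), 'ft_torque': array([-0.02079096,  0.02894518,  0.00912916]), 'gripper_force': 0.0, 'width': 1.0002011710881724}
side [[514.7, 0.0, 278.2], [0.0, 514.7, 203.0], [0.0, 0.0, 1.0]] [[0.779, 0.425, -0.462, 1.405], [0.628, -0.521, 0.578, -0.986], [0.004, -0.74, -0.672, 1.198], [0.0, 0.0, 0.0, 1.0]]
pad_plate [([249.2, 212.2], 0.95), ([227.7, 245.6], 0.92), ([273.1, 258.5], 0.86)]
ear [([263.3, 212.7], 0.96), ([289.7, 254.8], 0.87), ([236.0, 233.1], 0.79)]
plain_plate [([205.6, 233.5], 0.83)]
rack [([214.9, 240.8], 0.72)]
jig [([296.3, 180.6], 0.57)]
jig_mouth [([294.9, 165.1], 0.56)]
jig_seat [([295.2, 174.6], 0.67), ([203.4, 236.3], 0.23)]
top [[433.0, 0.0, 282.3], [0.0, 433.0, 209.2], [0.0, 0.0, 1.0]] [[0.024, -0.995, 0.099, 0.497], [-1.0, -0.023, 0.009, -0.02], [-0.007, -0.099, -0.995, 1.494], [0.0, 0.0, 0.0, 1.0]]
pad_plate [([343.9, 229.5], 0.73), ([296.3, 241.1], 0.69), ([327.3, 188.5], 0.6)]
ear [([330.8, 232.0], 0.7), ([317.2, 178.5], 0.57), ([285.3, 230.1], 0.49)]
plain_plate [([345.2, 251.6], 0.69)]
rack [([344.1, 240.3], 0.9), ([417.8, 247.9], 0.65), ([143.0, 254.9], 0.29)]
jig [([222.6, 232.3], 0.75)]
jig_mouth [([218.7, 235.8], 0.91)]
jig_seat [([222.3, 233.8], 0.59)]
```

Run:
```python
import cv2
a=cv2.imread("pics/top0.png"); b=cv2.imread("pics/side0.png")
cv2.imwrite("pics/top0c.png",cv2.resize(a[130:330,140:440],(800,533),interpolation=cv2.INTER_CUBIC))
cv2.imwrite("pics/side0c.png",cv2.resize(b[110:310,140:400],(780,600),interpolation=cv2.INTER_CUBIC))
```

```text
(no output)
```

View pics/top0c.png

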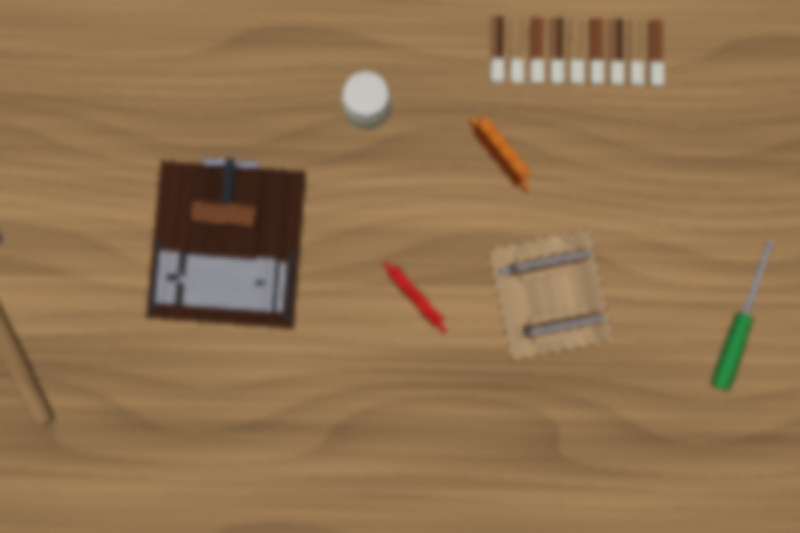

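View pics/side0c.png

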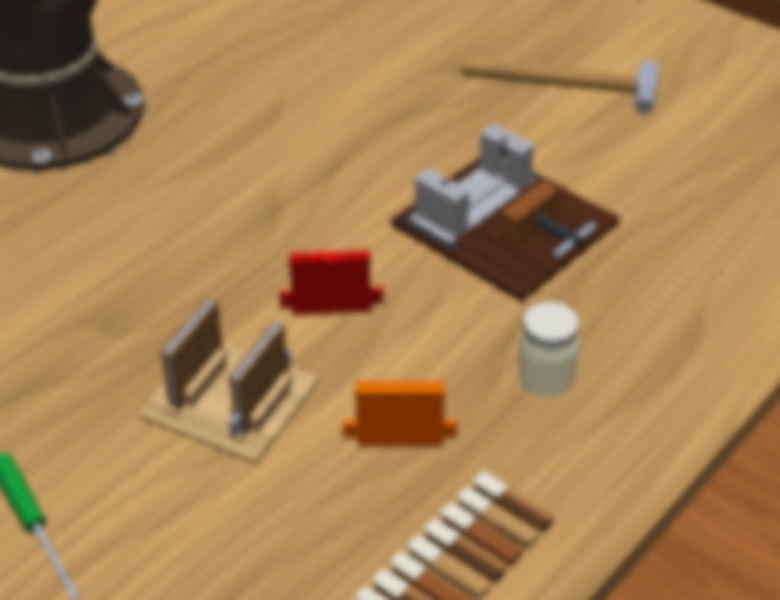

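The top view shows the jig at left (about px 222,233), with the far jaw away from the robot, and the rack at right (344,240). The eared plate is in the rack's far place (px 345,228): its ears make it longer in the top view, and one ear shows at side crop (235,425). The red and orange eared pieces are look-alikes.

Next I'll fit the rack, plate and jig poses to the image edges.

```bash
cat > fit.py <<'E'
import numpy as np,cv2
from scipy.optimize import least_squares
from scipy.ndimage import map_coordinates
def proj(p,P):
    T=np.linalg.inv(p["T"]); q=np.atleast_2d(P)@T[:3,:3].T+T[:3,3]; q=q@p["mtx"].T
    return q[:,:2]/q[:,2:]
def place(x,y,a,P):
    c,s=np.cos(a),np.sin(a); P=np.atleast_2d(P)
    return np.c_[x+c*P[:,0]-s*P[:,1],y+s*P[:,0]+c*P[:,1],P[:,2]]
def resid(p,segs,pose,R,detail=False):
    g=cv2.GaussianBlur(p["frame"].astype(float),(0,0),0.7); out=[];w=[]
    off=np.arange(-R,R+.01,.25)
    for A,B in segs:
        t=np.linspace(.08,.92,25)[:,None]; uv=proj(p,place(*pose,np.array(A)*(1-t)+np.array(B)*t))
        d=uv[-1]-uv[0]; n=np.array([-d[1],d[0]])/np.linalg.norm(d)
        S=uv[:,None]+off[None,:,None]*n
        pr=np.stack([map_coordinates(g[:,:,c],[S[...,1],S[...,0]],order=1,mode='nearest') for c in range(3)],-1)
        G=np.linalg.norm(np.gradient(pr,axis=1),axis=2)
        k=G.argmax(1); m=G.max(1)
        e=off[k]; ok=(k>0)&(k<len(off)-1)&(m>2); out.append((e,n,uv,ok))
    return out
def fit(ps,segs,pose,Rs=(7,4,2.5,2)):
    for R in Rs:
      for _ in range(3):
        data=[(p,s,o) for p,sg in zip(ps,segs) for s,o in zip(sg,resid(p,sg,pose,R))]
        def f(q):
            r=[]
            for p,(A,B),(e,n,uv,ok) in data:
                t=np.linspace(.08,.92,25)[:,None]
                u2=proj(p,place(*q,np.array(A)*(1-t)+np.array(B)*t)); r.append((((u2-uv)@n-e)[ok]))
            return np.concatenate(r)
        s=least_squares(f,pose,loss='soft_l1',f_scale=.5,x_scale=[.01,.01,.05]); pose=s.x
    return pose,np.sqrt(np.mean(np.minimum(np.abs(s.fun),3)**2)),[round(float(np.median(o[0][o[3]])),2) if o[3].any() else None for _,_,o in data]
def rect(x0,x1,y0,y1,z):
    c=[(x0,y0,z),(x1,y0,z),(x1,y1,z),(x0,y1,z)]
    return [(c[i],c[(i+1)%4]) for i in range(4)]
E
cat > m.py <<'E'
from fit import *; import pickle
S,T=[pickle.load(open(f"pics/{n}0.pkl","rb")) for n in("side","top")]
def back(p,px,z):
    r=p["T"][:3,:3]@np.linalg.inv(p["mtx"])@[*px,1]; o=p["T"][:3,3]; return o+r*(z-o[2])/r[2]
print("jig guess",back(T,(222.6,232.3),0),back(S,(296.3,180.6),0)," rack",back(T,(344.1,240.3),0),back(S,(214.9,240.8),0))
print("plate",back(T,(343.9,229.5),.01),back(S,(227.7,245.6),.01))
b=rect(-.1025,.1025,-.095,.095,.012)
j0=[*back(T,(222.6,232.3),0)[:2],-.07]
for nm,a in(("T",([T],[b])),("S",([S],[b])),("TS",([T,S],[b,b]))): print("jig",nm,*fit(*a,j0))
jp=fit([T,S],[b,b],j0)[0]
h=lambda z:rect(-.032,.032,-.072,-.048,z)+rect(-.032,.032,.048,.072,z)
for nm,a in(("T",([T],[h(.072)])),("S",([S],[h(.072)])),("TS",([T,S],[h(.072)]*2))): print("head",nm,*fit(*a,jp,(5,3,2,2)))
r0=[*back(T,(344.1,240.3),0)[:2],.17]; r=rect(-.072,.072,-.066,.066,.01)
for nm,a in(("T",([T],[r])),("S",([S],[r])),("TS",([T,S],[r,r]))): print("rack",nm,*fit(*a,r0))
rp=fit([T,S],[r,r],r0)[0]
p0=[*place(*rp,[.04,0,0])[0,:2],rp[2]]; q=rect(-.007,.007,-.045,.045,.094)
for nm,a in(("T",([T],[q])),("S",([S],[q])),("TS",([T,S],[q,q]))): print("plate",nm,*fit(*a,p0,(4,3,2)))
print(p0)
E
python3 m.py
```

```text
jig guess [0.5602577  0.19876618 0.        ] [0.55684651 0.1796133  0.        ]  rack [ 0.54249506 -0.2204982   0.        ] [ 0.5376379 -0.2242745  0.       ]
plate [ 0.57908601 -0.21811988  0.01      ] [ 0.59058583 -0.2202394   0.01      ]
jig T [ 0.52162363  0.1962945  -0.05876948] 0.26774377543017985 [0.0, 0.0, 0.0, None]
jig S [ 0.60770145  0.18099226 -0.04691165] 0.5823097809485765 [0.25, 0.25, 0.75, 0.5]
jig TS [ 0.547243    0.19471286 -0.06417261] 0.6277745813390471 [0.0, 0.0, 0.0, None, -1.25, -1.5, -0.75, -0.25]
head T [ 0.5472949   0.18272888 -0.0554723 ] 0.5216762053208363 [0.5, 0.25, 0.25, 0.0, -0.75, 0.0, -0.25, 0.0]
head S [ 0.55333628  0.19011165 -0.0539474 ] 0.4388257817128728 [0.25, 0.0, 0.25, 0.0, 0.25, 0.0, 0.25, 0.0]
head TS [ 0.54951165  0.19363483 -0.05968396] 0.7264622061262792 [-0.75, -0.25, 0.0, 0.75, -0.38, 0.0, 0.5, 0.75, 0.75, 1.0, -0.5, -0.75, 0.75, 0.75, -0.25, -0.75]
rack T [ 0.52168947 -0.23095684  0.23202468] 0.4607894235044812 [0.0, 0.0, -0.25, None]
rack S [ 0.53227737 -0.23200958  0.21501024] 0.6075452565798354 [0.0, 0.0, -0.38, -0.25]
rack TS [ 0.52220289 -0.23179486  0.23197205] 0.6409210701259405 [-0.5, 0.0, 0.25, None, 0.75, 0.0, 0.25, -1.5]
plate T [ 0.56716709 -0.22540291  0.25245102] 0.4225562853356062 [0.0, 0.0, 1.5, None]
plate S [ 0.55807183 -0.2006196   0.00505618] 0.5479669253365355 [0.38, 1.38, 0.0, 0.0]
plate TS [ 0.56597095 -0.22633749  0.22768331] 0.8004581449763951 [-0.25, 0.25, None, None, 1.25, -0.62, None, 1.0]
[np.float64(0.5611314824375081), np.float64(-0.22259896791619033), np.float64(0.23197204691785675)]
```

```bash
cat > sil.py <<'E'
from fit import *
from scipy.optimize import minimize
def box(x0,x1,y0,y1,z0,z1): return np.array([(x,y,z) for x in(x0,x1) for y in(y0,y1) for z in(z0,z1)])
def render(p,parts,k=6):
    im=np.zeros((420*k,560*k),np.uint8)
    for P in parts:
        h=cv2.convexHull(((proj(p,P)+.5)*k-.5).astype(np.float32))
        cv2.fillConvexPoly(im,np.round(h*16).astype(np.int32),1,shift=4)
    return im.reshape(420,k,560,k).mean((1,3))
def silfit(ps,masks,model,x0,step,ign=None):
    # crop-free L1 cost
    def cost(v):
        parts=model(v); return sum(np.abs(render(p,parts)-m)[(slice(None) if ign is None else ~i)].sum() for p,m,i in zip(ps,masks,ign or [None]*len(ps)))
    x0=np.array(x0,float); n=len(x0); sx=np.vstack([x0]+[x0+np.eye(n)[i]*step[i] for i in range(n)])
    s=minimize(cost,x0,method="Nelder-Mead",options=dict(initial_simplex=sx,xatol=1e-4,fatol=.05,maxiter=150)); return s.x.round(4),round(s.fun,1)
E
cat > m2.py <<'E'
from sil import *; import pickle
from cell import arm
S=arm.get_image("side");T=arm.get_image("top")
pickle.dump(S,open("pics/side0.pkl","wb"));pickle.dump(T,open("pics/top0.pkl","wb"))
out={}
for l in("jig","rack","pad_plate","plain_plate"):
    for n,p in(("S",S),("T",T)):
        r=arm.trace(l,p); out[l,n]=r
        print(l,n,[((np.array(d["centre"])*[560,420]).round(1).tolist(),round(d["conf"],2),int(d["region"].sum())) for d in r])
pickle.dump(out,open("pics/tr.pkl","wb"))
E
python3 m2.py
```

```text
jig S [([307.3, 184.2], 0.86, 2265)]
jig T [([226.3, 220.4], 0.84, 3245)]
rack S [([213.0, 245.3], 0.95, 981)]
rack T [([341.3, 241.8], 0.84, 1342)]
pad_plate S [([223.8, 235.4], 0.92, 398), ([271.1, 248.7], 0.88, 699), ([248.0, 206.0], 0.73, 590)]
pad_plate T [([329.5, 187.5], 0.78, 220), ([345.0, 227.8], 0.58, 133), ([295.7, 242.0], 0.51, 125)]
plain_plate S [([201.7, 227.1], 0.79, 405)]
plain_plate T [([414.8, 260.8], 0.65, 265), ([351.1, 250.3], 0.42, 127)]
```

```bash
cat > m3.py <<'E'
from sil import *; import pickle
S,T=[pickle.load(open(f"pics/{n}0.pkl","rb")) for n in("side","top")]
tr=pickle.load(open("pics/tr.pkl","rb"))
jm=[tr["jig",n][0]["region"].astype(float) for n in "ST"]
def jig(v):
    x,y,a,hx=v; return [place(x,y,a,P) for P in (box(-.1025,.1025,-.095,.095,0,.012),box(hx-.032,hx+.032,-.072,-.048,0,.072),box(hx-.032,hx+.032,.048,.072,0,.072),box(.07,.095,-.04,.04,0,.06))]
def rack(v):
    x,y,a,t=v; return [place(x,y,a,P) for P in (box(-.072,.072,-.066,.066,0,.01),box(.033,.047,t-.045,t+.045,.01,.094),box(.037,.043,t-.059,t+.059,.018,.042),box(-.047,-.033,t-.045,t+.045,.01,.094))]
rm=[tr["rack",n][0]["region"]|tr["pad_plate",n][i]["region"]|tr["plain_plate",n][j]["region"] for n,i,j in(("S",0,0),("T",1,1))]
rm=[r.astype(float) for r in rm]
for nm,k in(("ST",[0,1]),("S",[0]),("T",[1])):
    ps=[(S,T)[i] for i in k]
    print(nm,"jig",*silfit(ps,[jm[i] for i in k],jig,[.555,.19,-.06,0],[.01,.01,.03,.006]))
    print(nm,"rack",*silfit(ps,[rm[i] for i in k],rack,[.532,-.228,.2,0],[.01,.01,.03,.003]),flush=True)
E
python3 m3.py
```

```text
ST jig [ 0.5991  0.1895 -0.0486 -0.0227] 451.3
ST rack [ 0.5456 -0.2267  0.2264 -0.0013] 366.9
S jig [ 0.6033  0.1872 -0.0567 -0.011 ] 268.6
S rack [ 0.5502 -0.2299  0.2211 -0.0023] 116.3
T jig [ 0.5981  0.1918 -0.0564 -0.0156] 162.6
T rack [ 0.5425 -0.2252  0.2068  0.002 ] 97.7
```

```bash
cat > m4.py <<'E'
from sil import *; import pickle
S,T=[pickle.load(open(f"pics/{n}0.pkl","rb")) for n in("side","top")]
def crop(p,c0,r0,w,h,k): return cv2.resize(p["frame"][r0:r0+h,c0:c0+w,::-1],None,fx=k,fy=k,interpolation=cv2.INTER_LANCZOS4)
def quad(im,p,pose,segs,c0,r0,k,col):
    for A,B in segs:
        u=((proj(p,place(*pose,[A,B]))-[c0,r0]+.5)*k-.5).round().astype(int); cv2.line(im,u[0].tolist(),u[1].tolist(),col,1)
k=6
a=crop(T,190,185,66,70,k); b=crop(S,260,145,98,70,k)
top=lambda x,w=.064:rect(-.032,.032,-.072,-.048,.072)+rect(-.032,.032,.048,.072,.072)
im=np.zeros((420,800,3),np.uint8)
im[:,:396]=a; b2=b[:,:404]; im[:,396:]=b2
cv2.imwrite("pics/head.png",im)
k=7
a=crop(T,318,210,56,62,k); b=crop(S,180,205,57,62,k)
cv2.imwrite("pics/rack.png",np.hstack([a,b]))
E
python3 m4.py
```

```text
(no output)
```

View pics/head.png

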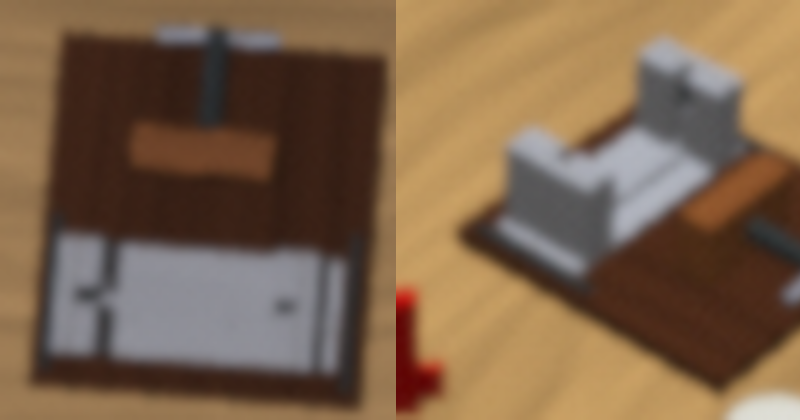

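View pics/rack.png

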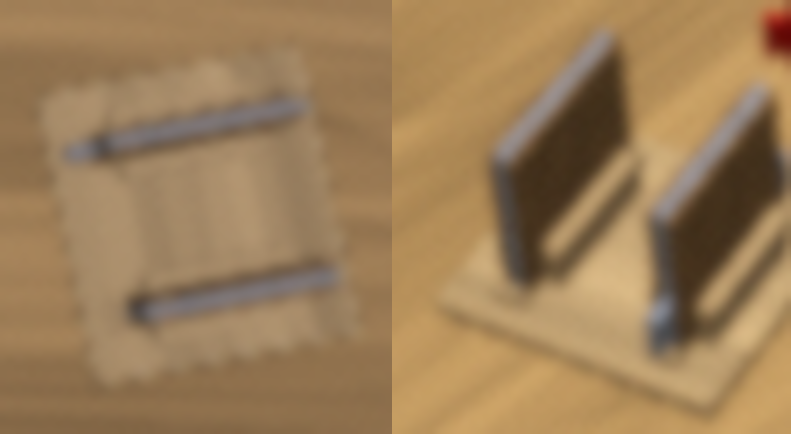

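The zooms show the left post slot at T px (204.7,234.2) and the right one at (237.5,235.8). The eared plate's top face is centred at T px (346.9,228.1) and S px (225.7,226.7). The plain plate is at T (352.5,251.7) and S (203.1,218.6). I'll triangulate these for a consistency check.

```bash
cat > m5.py <<'E'
from sil import *; import pickle
S,T=[pickle.load(open(f"pics/{n}0.pkl","rb")) for n in("side","top")]
def back(p,px,z):
    r=p["T"][:3,:3]@np.linalg.inv(p["mtx"])@[*px,1]; o=p["T"][:3,3]; return (o+r*(z-o[2])/r[2]).round(4)
def tri(ps,pxs):
    A=[]
    def f(X): return np.concatenate([proj(p,X)[0]-q for p,q in zip(ps,pxs)])
    s=least_squares(f,[.55,0,.05]); return s.x.round(4),s.fun.round(2)
for n,t,s in(("pad",(346.9,228.1),(225.7,226.7)),("plain",(352.5,251.7),(203.1,218.6))):
    print(n,back(T,t,.094),back(S,s,.094),*tri((T,S),(t,s)))
L,R=back(T,(204.7,234.2),.072),back(T,(237.5,235.8),.072); print("slots T",L,R)
# slot in S: inner openings: right post (-y) notch ~ (565,158), left(+y) notch ~(685,80) of head.png
for u in((565-396,158),(685-396,75)): print("slot S",back(S,np.array(u)/6+[260,145],.072))
# edge fits with restricted, correctly assigned edges
b=np.array
tl=[((-.032,.048,.072),(.032,.048,.072)),((.032,.048,.072),(.032,.072,.072)),((-.032,.048,.072),(-.032,.072,.072)),((-.032,-.072,.072),(.032,-.072,.072))]
hs=rect(-.032,.032,-.072,-.048,.072)[:2]+rect(-.032,.032,.048,.072,.072)
for q0 in([.553,.19,-.055],[.547,.183,-.055],[.548,.195,-.055]):
    print("head T",*fit([T],[tl],q0,(2.5,2,1.5))); 
print("head S",*fit([S],[hs],[.553,.19,-.054],(2.5,2,1.5)))
E
python3 m5.py
```

```text
pad [ 0.5792 -0.2165  0.094 ] [ 0.59  -0.221  0.094] [ 0.5815 -0.2161  0.0848] [-0.53 -0.57 -0.74  0.01]
plain [ 0.5037 -0.2352  0.094 ] [ 0.5117 -0.2391  0.094 ] [ 0.5048 -0.2352  0.0869] [-0.34 -0.35 -0.47 -0.01]
slots T [0.5496 0.2469 0.072 ] [0.5469 0.1389 0.072 ]
slot S [0.5551 0.1318 0.072 ]
slot S [0.562 0.24  0.072]
head T [ 0.54649743  0.1832078  -0.07026944] 0.4930634340588109 [-0.5, 0.0, 0.0, 0.5]
head T [ 0.54681652  0.18331289 -0.0653576 ] 0.4834582629843438 [-0.5, 0.0, 0.0, 0.5]
head T [ 0.54918256  0.19570997 -0.04572708] 0.28109425354672263 [0.25, 0.25, -0.25, -0.25]
head S [ 0.55298523  0.18978709 -0.05061949] 0.30844635454567537 [0.25, 0.0, 0.25, 0.0, 0.25, 0.0]
```

```bash
cat > go.py <<'E'
import sys,numpy as np
from scipy.spatial.transform import Rotation as R
from cell import arm
def to(x,y,z,yaw=None):
    s=arm.observe(); M=R.from_rotvec(s["ee_rot"]).as_matrix()
    print("t",round(s["clock"],2),"pos",s["position"].round(4),"yaw(y)",np.arctan2(M[1,1],M[0,1]).round(4),"zax",M[:,2].round(4),"F",s["force"].round(1),"M",s["ft_torque"].round(2),"w",round(s["width"]*91.8,2),"gf",round(s["gripper_force"],1))
    print("delta cm",(M.T@(np.array([x,y,z])-s["position"])*100).round(3))
    if yaw is not None:
        d=np.array([np.cos(yaw),np.sin(yaw),0]); 
        if d@M[:,1]<0:d=-d
        Y=d;Z=np.array([0,0,-1.]);X=np.cross(Y,Z); print("turn",R.from_matrix(M.T@np.c_[X,Y,Z]).as_rotvec().round(4))
if __name__=="__main__": to(*map(float,sys.argv[1:]))
E
python3 go.py .582 -.2175 .2 .22
```

```text
t 1.3 pos [0.1744 0.6002 0.2268] yaw(y) 1.2879 zax [ 0.e+00  1.e-04 -1.e+00] F [0.7 0.9 0.4] M [-0.05  0.   -0.04] w 91.64 gf 0.0
delta cm [-61.963 -67.14    2.672]
turn [ 0.     -0.      1.0679]
```

Emit:
carry_out --claw '[9.18,9.18,9.18,9.18,9.18,9.18,9.18,9.18,9.18,9.18,9.18,9.18,9.18,9.18,9.18,9.18,9.18,9.18,9.18,9.18]' --delta_pos '[[-1.5,-1.6,0],[-3.1,-3.36,0],[-3.1,-3.36,0],[-3.1,-3.36,0],[-3.1,-3.36,0],[-3.1,-3.36,0],[-3.1,-3.36,0],[-3.1,-3.36,0],[-3.1,-3.36,0],[-3.1,-3.36,0],[-3.1,-3.36,0],[-3.1,-3.36,0],[-3.1,-3.36,0],[-3.1,-3.36,0],[-3.1,-3.36,0],[-3.1,-3.36,0],[-3.1,-3.36,0],[-3.1,-3.36,0],[-3.1,-3.36,0],[-3.1,-3.36,0]]' --angular '[[0,0,0],[0,0,0],[0,0,0],[0,0,0],[0,0,0],[0,0,0],[0,0,0],[0,0,0],[0,0,0],[0,0,0],[0,0,0],[0,0,0],[0,0,0],[0,0,0],[0,0,0],[0,0,0],[0,0,0],[0,0,0],[0,0,0],[0,0,0]]' --force 20

```text
clock: 3.3
position: [0.5726, -0.1984, 0.2268]
ee_rot: [0.442, 3.11, 0.0]
force: [0.5, 0.8, 1.9]
width: 0.998
gripper_force: 0.0
```

Emit:
carry_out --claw '[9.18,9.18,9.18,9.18,9.18,9.18,9.18,9.18,9.18]' --delta_pos '[[0,0,0],[0,0,0],[0,0,0],[0,0,0],[0,0,0],[0,0,0],[0,0,0],[0,0,0],[0,0,0]]' --angular '[[0,0,0.1335],[0,0,0.1335],[0,0,0.1335],[0,0,0.1335],[0,0,0.1335],[0,0,0.1335],[0,0,0.1335],[0,0,0.1335],[0,0,0]]'

```text
clock: 4.2
position: [0.5719, -0.1965, 0.2266]
ee_rot: [-1.966, -2.45, 0.0]
force: [-0.0, 0.2, -0.3]
width: 1.0
gripper_force: 0.0
```

```bash
python3 go.py .582 -.2175 .15 .22
```

```text
t 4.2 pos [ 0.5719 -0.1965  0.2266] yaw(y) 0.2182 zax [-2.e-04 -2.e-04 -1.e+00] F [-0.   0.2 -0.3] M [-0.05  0.04  0.01] w 91.77 gf 0.0
delta cm [-2.267  0.534  7.662]
turn [-0.0002  0.0001 -0.0018]
```

Emit:
carry_out --claw '[9.18,9.18,9.18,9.18,9.18]' --delta_pos '[[-1.13,0.27,2.5],[-1.14,0.26,2.5],[0,0,2.5],[0,0,2.0],[0,0,0]]' --angular '[[0,0,0],[0,0,0],[0,0,0],[0,0,0],[0,0,0]]'

```text
clock: 4.7
position: [0.5803, -0.2169, 0.1291]
ee_rot: [-1.957, -2.452, 0.002]
force: [0.4, -0.8, 0.2]
width: 0.997
gripper_force: 0.0
```

```bash
python3 go.py .582 -.2175 .15 .22
python3 - <<'E'
from cell import arm; import cv2,pickle,numpy as np
S=arm.get_image("side");T=arm.get_image("top")
pickle.dump((S,T),open("pics/g1.pkl","wb"))
a=cv2.resize(T["frame"][190:280,300:390,::-1],None,fx=4.4,fy=4.4,interpolation=4)
b=cv2.resize(S["frame"][170:290,180:270,::-1],None,fx=4.4,fy=4.4,interpolation=4)
im=np.zeros((528,792,3),np.uint8); im[:396,:396]=a; im[:,396:]=b; cv2.imwrite("pics/g1.png",im)
E
```

```text
t 4.7 pos [ 0.5803 -0.2169  0.1291] yaw(y) 0.2236 zax [-0.0044  0.0015 -1.    ] F [ 0.4 -0.8  0.2] M [-0.08  0.06  0.04] w 91.54 gf 0.0
delta cm [-0.089  0.141 -2.087]
turn [-0.0039 -0.0025  0.0036]
```

View pics/g1.png

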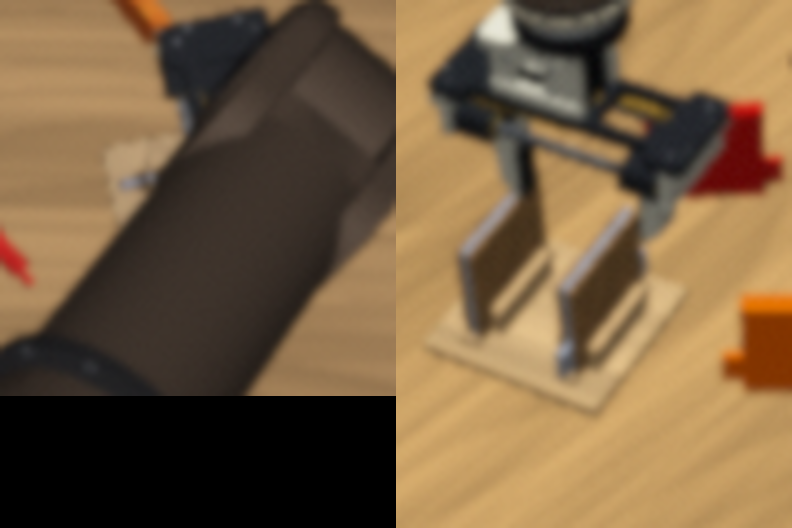

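```bash
cat > ov.py <<'E'
from sil import *; import pickle
S,T=pickle.load(open("pics/g1.pkl","rb"))
im=cv2.resize(S["frame"][170:290,180:270,::-1],None,fx=6,fy=6,interpolation=4)
def L(P,Q,col):
    u=((proj(S,[P,Q])-[180,170]+.5)*6-.5).round().astype(int); cv2.line(im,u[0].tolist(),u[1].tolist(),col,1)
x,y,z,a=.5803,-.2169,.1291,.2236
for s in(1,-1):
    lo,hi=sorted((s*.046,s*.065))
    B=lambda zz:[(place(x,y,a,A)[0],place(x,y,a,B_)[0]) for A,B_ in rect(lo,hi,-.0095,.0095,zz)]
    for P,Q in B(z): L(P,Q,(0,255,0))
    for P,_ in B(z): L(P,P+[0,0,.04],(0,255,0))
for p in rect(-.007,.007,-.045,.045,.094):
    A,B_=[place(.582,-.2175,.222,q)[0] for q in p]; L(A,B_,(0,0,255))
cv2.imwrite("pics/ov.png",im[:600])
E
python3 ov.py
```

```text
(no output)
```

View pics/ov.png

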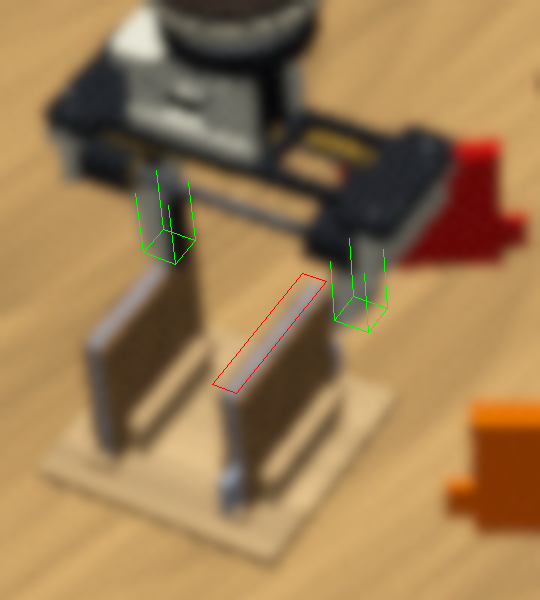

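```bash
python3 go.py .587 -.2195 .062 .222
```

```text
t 4.8 pos [ 0.5819 -0.2179  0.1321] yaw(y) 0.2221 zax [-2.e-04  1.e-04 -1.e+00] F [0.  0.8 0.7] M [-0.08  0.04 -0.  ] w 91.54 gf 0.0
delta cm [-0.269  0.461  7.01 ]
turn [-0.0002 -0.0001  0.0001]
```

Emit:
carry_out --claw '[6,6,6,6,6,6,6,6,6,6]' --delta_pos '[[-0.27,0.46,0],[0,0,0],[0,0,0.5],[0,0,1.3],[0,0,1.3],[0,0,1.3],[0,0,1.3],[0,0,1.0],[0,0,0.3],[0,0,0]]' --angular '[[0,0,0],[0,0,0],[0,0,0],[0,0,0],[0,0,0],[0,0,0],[0,0,0],[0,0,0],[0,0,0],[0,0,0]]' --force 5

```text
clock: 5.8
position: [0.5867, -0.2194, 0.0611]
ee_rot: [-1.964, -2.451, 0.001]
force: [-0.5, 0.0, 0.1]
width: 0.653
gripper_force: 0.0
```

Emit:
carry_out --claw '[3.4,3.0,2.8,2.6]' --delta_pos '[[0,0,0],[0,0,0],[0,0,0],[0,0,0]]' --angular '[[0,0,0],[0,0,0],[0,0,0],[0,0,0]]'

```text
clock: 6.2
position: [0.5872, -0.2194, 0.0621]
ee_rot: [1.964, 2.451, 0.001]
force: [-0.3, -0.5, 0.2]
width: 0.356
gripper_force: 0.0
```

Emit:
carry_out --claw '[2.4,2.2]' --delta_pos '[[0,0,0],[0,0,0]]' --angular '[[0,0,0],[0,0,0]]'

```text
clock: 6.4
position: [0.587, -0.2194, 0.0618]
ee_rot: [1.964, 2.452, 0.0]
force: [-0.2, -0.4, 0.2]
width: 0.249
gripper_force: 0.0
```

Emit:
carry_out --claw '[2.0,1.9]' --delta_pos '[[0,0,0],[0,0,0]]' --angular '[[0,0,0],[0,0,0]]'

```text
clock: 6.6
position: [0.587, -0.2194, 0.0617]
ee_rot: [-1.964, -2.452, -0.0]
force: [-0.3, -0.0, -0.0]
width: 0.211
gripper_force: 0.0
```

Emit:
carry_out --claw '[1.75,1.7]' --delta_pos '[[0,0,0],[0,0,0]]' --angular '[[0,0,0],[0,0,0]]'

```text
clock: 6.8
position: [0.5869, -0.2194, 0.0617]
ee_rot: [-1.964, -2.452, 0.0]
force: [-0.3, 1.0, 0.1]
width: 0.187
gripper_force: 0.1
```

Emit:
carry_out --claw '[1.5,1.3,1.2]' --delta_pos '[[0,0,0],[0,0,0],[0,0,0]]' --angular '[[0,0,0],[0,0,0],[0,0,0]]'

```text
clock: 7.1
position: [0.5865, -0.2195, 0.0615]
ee_rot: [-1.964, -2.451, 0.001]
force: [-0.9, 0.8, -1.0]
width: 0.156
gripper_force: 5.0
```

```bash
python3 go.py .587 -.2195 .062 .222
```

```text
t 7.1 pos [ 0.5865 -0.2195  0.0615] yaw(y) 0.2197 zax [-8.e-04  1.e-04 -1.e+00] F [-0.9  0.8 -1. ] M [-0.15  0.51  0.02] w 14.32 gf 5.0
delta cm [-0.011  0.053 -0.045]
turn [-0.0008 -0.0003 -0.0023]
```

Emit:
carry_out --claw '[1.0,0.9,0.8,0.8,0.8,0.8]' --delta_pos '[[0,0,0],[0,0,0],[0,0,0],[0,0,-0.3],[0,0,-1.0],[0,0,-1.0]]' --angular '[[0,0,0],[0,0,0],[0,0,0],[0,0,0],[0,0,0],[0,0,0]]' --force 40

```text
clock: 7.7
position: [0.5865, -0.2193, 0.0852]
ee_rot: [-1.964, -2.451, 0.001]
force: [-1.0, -0.1, -2.0]
width: 0.148
gripper_force: 40.0
```

```bash
cat > m6.py <<'E'
from sil import *; import pickle
S,T=[pickle.load(open(f"pics/{n}0.pkl","rb")) for n in("side","top")]
tr=pickle.load(open("pics/tr.pkl","rb"))
def jig(v):
    x,y,a,hx=v; return [place(x,y,a,P) for P in (box(-.1025,.1025,-.095,.095,0,.012),box(hx-.032,hx+.032,-.072,-.048,0,.072),box(hx-.032,hx+.032,.048,.072,0,.072))]
for n,p in("SS","TT"):
    p={"S":S,"T":T}[n]
    m=tr["jig",n][0]["region"].astype(float)
    # own colour mask: far from light bench wood
    f=p["frame"].astype(float); sat=f.max(2)-f.min(2); own=((f.sum(2)<260)|(sat<40))
    own&=cv2.dilate(m.astype(np.uint8),np.ones((7,7)))>0
    own=cv2.morphologyEx(own.astype(np.uint8),cv2.MORPH_CLOSE,np.ones((5,5))).astype(float)
    for lab,mm in(("trace",m),("own",own)):
        v,c=silfit([p],[mm],jig,[.6,.19,-.055,-.045],[.006,.006,.02,.008]); print(n,lab,v,c,"head",place(*v[:3],[v[3],0,0])[0].round(4),mm.sum())
E
python3 m6.py; python3 go.py .552 .1925 .18 -.053
```

```text
S trace [ 0.6036  0.1868 -0.0385 -0.0471] 96.7 head [0.5565 0.1886 0.    ] 2265.0
S own [ 0.601   0.1899 -0.0444 -0.0477] 160.9 head [0.5533 0.192  0.    ] 2245.0
T trace [ 0.5981  0.1917 -0.0566 -0.0425] 162.2 head [0.5557 0.1941 0.    ] 3245.0
T own [ 0.5987  0.1922 -0.0514 -0.0428] 106.2 head [0.556  0.1944 0.    ] 3371.0
t 7.7 pos [ 0.5865 -0.2193  0.0852] yaw(y) 0.2199 zax [-1.e-03  3.e-04 -1.e+00] F [-1.  -0.1 -2. ] M [-0.08  0.14 -0.01] w 13.58 gf 40.0
delta cm [40.945  5.602 -9.463]
turn [-0.001  -0.0004  0.2729]
```

Emit:
carry_out --claw '[0.8,0.8,0.8,0.8,0.8,0.8,0.8,0.8,0.8,0.8,0.8,0.8,0.8,0.8,0.8,0.8,0.8,0.8,0.8,0.8]' --delta_pos '[[0,0,-1.5],[0,0,-2],[0,0,-2],[0,0,-2],[0,0,-2],[2.0,0.28,0],[3.5,0.48,0],[3.8,0.52,0],[3.8,0.52,0],[3.8,0.52,0],[3.8,0.52,0],[3.8,0.52,0],[3.8,0.52,0],[3.8,0.52,0],[3.8,0.52,0],[3,0.42,0],[2,0.26,0],[0,0,0],[0,0,0],[0,0,0]]' --angular '[[0,0,0],[0,0,0],[0,0,0],[0,0,0],[0,0,0],[0,0,0],[0,0,0],[0,0,0],[0,0,0],[0,0,0],[0,0,0],[0,0,0],[0,0,0],[0,0,0],[0,0,0],[0,0,0],[0,0,0.09],[0,0,0.09],[0,0,0.09],[0,0,0]]'

```text
clock: 9.7
position: [0.5532, 0.1929, 0.1812]
ee_rot: [2.277, 2.164, 0.004]
force: [-0.4, 0.1, -2.0]
width: 0.148
gripper_force: 40.0
```

```bash
python3 go.py .5545 .193 .14 -.05
```

```text
t 9.7 pos [0.5532 0.1929 0.1812] yaw(y) -0.0507 zax [ 0.0024  0.0014 -1.    ] F [-0.4  0.1 -2. ] M [-0.17  0.02 -0.02] w 13.61 gf 40.0
delta cm [0.009 0.122 4.124]
turn [ 0.0023 -0.0015 -0.0007]
```

Emit:
carry_out --claw '[0.8,0.8,0.8,0.8,0.8]' --delta_pos '[[0,0.1,1.2],[0,0,2.0],[0,0,1.8],[0,0,0.5],[0,0,0]]' --angular '[[0,0,0],[0,0,0],[0,0,0],[0,0,0],[0,0,0]]'

```text
clock: 10.2
position: [0.5531, 0.1916, 0.1241]
ee_rot: [-2.275, -2.166, 0.002]
force: [-0.1, 0.1, -1.8]
width: 0.152
gripper_force: 40.0
```

```bash
python3 - <<'E'
from cell import arm; import cv2,pickle,numpy as np
S=arm.get_image("side");T=arm.get_image("top")
pickle.dump((S,T),open("pics/g2.pkl","wb"))
b=cv2.resize(S["frame"][130:205,265:345,::-1],None,fx=8,fy=8,interpolation=4)
t=cv2.resize(T["frame"][210:260,190:250,::-1],None,fx=2,fy=2,interpolation=4)
im=np.zeros((600,800,3),np.uint8); im[:,:640]=b; im[:100,640:760]=t; cv2.imwrite("pics/g2.png",im)
E
python3 go.py .5545 .193 .14 -.05
```

```text
t 10.3 pos [0.554  0.1917 0.1254] yaw(y) -0.0498 zax [ 9.e-04  4.e-04 -1.e+00] F [-0.2 -0.  -2.3] M [-0.11  0.09 -0.01] w 13.79 gf 40.0
delta cm [ 0.129  0.048 -1.462]
turn [ 0.0009 -0.0004  0.0002]
```

View pics/g2.png

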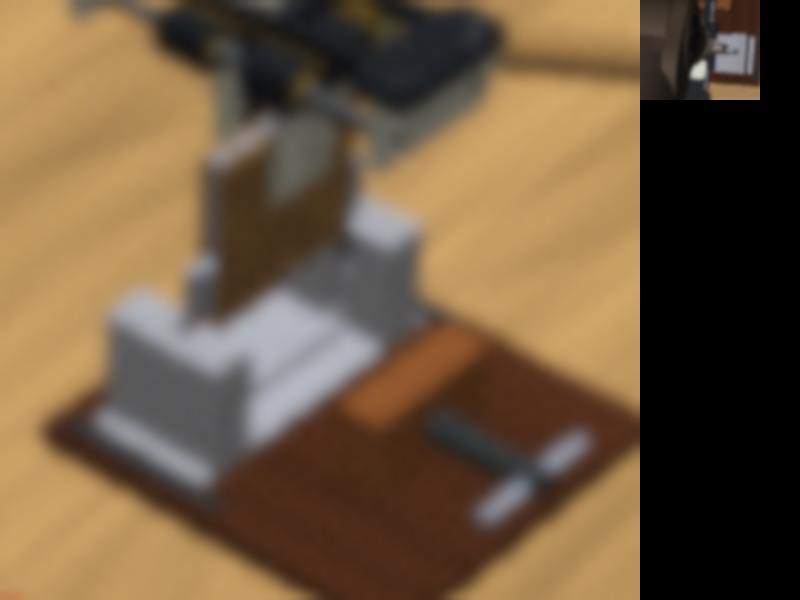

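The side view shows the plate hanging between the posts. The near ear (crop 200,290) is about over the near slot (crop 190,325). I'll measure the remaining offset between plate and posts in this one camera.

```bash
cat > rel.py <<'E'
from fit import *; import pickle,sys
S=pickle.load(open("pics/g2.pkl","rb"))[0]; S0=pickle.load(open("pics/side0.pkl","rb"))
z0=.1254-.0515
sg=[((-.007,-.045,z0+.036),(-.007,-.045,z0+.084)),((.007,.045,z0+.04),(.007,.045,z0+.07)),((.007,-.045,z0),(.007,.03,z0)),((-.007,-.045,z0+.084),(-.007,-.015,z0+.084)),((-.003,-.059,z0+.010),(-.003,-.059,z0+.030))]
for q0 in([.554,.1917,-.05],[.557,.189,-.05],[.555,.195,-.05]): print("plate",*fit([S],[sg],q0,(3,2.5,2,1.5)))
hs=rect(-.032,.032,-.072,-.048,.072)+rect(-.032,.032,.048,.072,.072)
for q0 in([.553,.19,-.05],[.557,.187,-.05],[.551,.194,-.05]):
  print("head0",*fit([S0],[hs[:2]+hs[4:]],q0,(3,2.5,2,1.5))); print("head2",*fit([S],[hs[:2]+hs[3:4]],q0,(3,2,1.5)))
E
python3 rel.py
```

```text
plate [ 0.55851914  0.18790771 -0.0162961 ] 0.2282950619704637 [0.0, 0.0, 0.0, 0.0, 0.0]
plate [ 0.55852701  0.18791023 -0.0169172 ] 0.2293378207930306 [0.0, 0.0, 0.0, 0.0, 0.0]
plate [ 0.55851308  0.18789477 -0.01596195] 0.2284084368211623 [0.0, 0.0, 0.0, 0.0, 0.0]
head0 [ 0.55296125  0.1898313  -0.05034321] 0.31107458324608184 [0.25, 0.0, 0.25, 0.0, 0.25, 0.0]
head2 [ 0.55224348  0.18928139 -0.03999093] 0.3053325914624634 [0.0, 0.0, 0.0]
head0 [ 0.55298996  0.1897925  -0.05093583] 0.313287651844834 [0.25, 0.0, 0.25, 0.0, 0.25, 0.0]
head2 [ 0.55255869  0.18934419 -0.04540842] 0.30402270133649634 [0.0, 0.0, 0.0]
head0 [ 0.55296206  0.18980469 -0.05020644] 0.3087121142378696 [0.25, 0.0, 0.25, 0.0, 0.25, 0.0]
head2 [ 0.5523062   0.1892541  -0.03854931] 0.3059623921551439 [0.0, 0.0, 0.0]
```

```bash
cat >> rel.py <<'E'
print("--")
def fitz(yaw,q):
    q=np.array(q,float)
    for R in(3,2.5,2,1.5,1.5):
      for _ in range(3):
        sh=lambda z:[(np.add(A,[0,0,z]),np.add(B,[0,0,z])) for A,B in sg]
        dat=list(zip(sg,resid(S,sh(q[2]),(q[0],q[1],yaw),R)))
        def f(v):
            r=[]
            for (A,B),(e,n,uv,ok) in dat:
                t=np.linspace(.08,.92,25)[:,None]
                u=proj(S,place(v[0],v[1],yaw,np.array(A)*(1-t)+np.array(B)*t+[0,0,v[2]])); r.append(((u-uv)@n-e)[ok])
            return np.concatenate(r)
        s=least_squares(f,q,loss='soft_l1',f_scale=.5); q=s.x
    return q.round(4),np.sqrt(np.mean(s.fun**2)).round(3)
for yaw in(-.07,-.05,-.03,-.01): print(yaw,*fitz(yaw,[.557,.189,0]))
E
python3 rel.py|sed -n '/--/,$p'
```

```text
--
-0.07 [ 0.4942  0.2765 -0.0905] 0.496
-0.05 [ 0.5359  0.2194 -0.0304] 0.253
-0.03 [ 0.5487  0.2015 -0.013 ] 0.227
-0.01 [0.5624 0.1825 0.0052] 0.207
```

```bash
cat >> rel.py <<'E'
print("==")
from scipy.optimize import minimize
for yaw in(-.06,-.05,-.035):
  for dz in(-.002,0,.002):
    q=np.array([.557,.189])
    s2=[(np.add(A,[0,0,dz]),np.add(B,[0,0,dz])) for A,B in sg]
    for R in(3,2.5,2,2,1.5,1.5,1.5):
        dat=list(zip(s2,resid(S,s2,(*q,yaw),R)))
        def f(v):
            r=[]
            for (A,B),(e,n,uv,ok) in dat:
                t=np.linspace(.08,.92,25)[:,None]; u=proj(S,place(*v,yaw,np.array(A)*(1-t)+np.array(B)*t)); r.append(((u-uv)@n-e)[ok])
            return np.concatenate(r)
        s=least_squares(f,q,loss='soft_l1',f_scale=.5); q=s.x
    print(yaw,dz,q.round(4),np.sqrt(np.mean(s.fun**2)).round(3),[round(float(np.median(o[0][o[3]])),2) for _,o in dat])
E
python3 rel.py|sed -n '/==/,$p'
```

```text
==
-0.06 -0.002 [0.5576 0.1906] 0.402 [0.25, -0.5, 0.0, 0.0, 0.25]
-0.06 0 [0.559  0.1888] 0.399 [0.25, -0.5, 0.0, 0.0, 0.25]
-0.06 0.002 [0.5605 0.1867] 0.406 [0.25, -0.75, 0.0, 0.0, 0.25]
-0.05 -0.002 [0.5574 0.1906] 0.339 [0.0, -0.5, 0.0, 0.0, 0.25]
-0.05 0 [0.5591 0.1883] 0.355 [0.0, -0.5, 0.0, 0.25, 0.25]
-0.05 0.002 [0.5605 0.1864] 0.363 [0.25, -0.5, 0.0, 0.25, 0.25]
-0.035 -0.002 [0.5571 0.19  ] 0.259 [0.0, -0.25, 0.0, 0.0, 0.0]
-0.035 0 [0.5587 0.1884] 0.267 [0.25, -0.25, 0.0, 0.0, 0.25]
-0.035 0.002 [0.5601 0.1864] 0.277 [0.25, -0.25, 0.0, 0.0, 0.25]
```

Emit:
carry_out --claw '[0.8,0.8,0.8,0.8,0.8]' --delta_pos '[[0.1,-0.6,0],[0,0,0],[0,0,0.4],[0,0,0.45],[0,0,0]]' --angular '[[0,0,0],[0,0,0],[0,0,0],[0,0,0],[0,0,0]]'

```text
clock: 10.8
position: [0.5472, 0.1932, 0.1157]
ee_rot: [-2.276, -2.165, 0.001]
force: [-0.1, -0.1, -1.3]
width: 0.145
gripper_force: 40.0
```

Emit:
carry_out --claw '[0.8,0.8,0.8,0.8]' --delta_pos '[[0,0,0.08],[0,0,0.08],[0,0,0],[0,0,0]]' --angular '[[0,0,0],[0,0,0],[0,0,0],[0,0,0]]'

```text
clock: 11.2
position: [0.5476, 0.1931, 0.1152]
ee_rot: [-2.276, -2.165, -0.001]
force: [-2.1, -0.8, 5.4]
width: 0.152
gripper_force: 40.0
```

```bash
python3 go.py .548 .193 .1155 -.05
```

```text
t 11.2 pos [0.5476 0.1931 0.1152] yaw(y) -0.0502 zax [ 1.e-04  5.e-04 -1.e+00] F [-2.1 -0.8  5.4] M [-0.14  0.73  0.01] w 13.94 gf 40.0
delta cm [-0.008  0.044 -0.029]
turn [ 0.     -0.0005 -0.0002]
```

Emit:
carry_out --claw '[0.8,0.8,0.8]' --delta_pos '[[0,0.07,0],[0,0.07,0],[0,0,0]]' --angular '[[0,0,0],[0,0,0],[0,0,0]]'

```text
clock: 11.5
position: [0.5479, 0.193, 0.115]
ee_rot: [-2.275, -2.164, 0.002]
force: [-4.9, -1.2, 8.5]
width: 0.152
gripper_force: 40.0
```

```bash
python3 go.py .548 .193 .1155 -.05
```

```text
t 11.5 pos [0.5479 0.193  0.115 ] yaw(y) -0.0501 zax [-2.1e-03  6.0e-04 -1.0e+00] F [-4.9 -1.2  8.5] M [-0.14  1.66  0.04] w 13.95 gf 40.0
delta cm [-0.003  0.008 -0.047]
turn [-0.0021 -0.0005 -0.0001]
```

Emit:
carry_out --claw '[0.8,0.8,0.8]' --delta_pos '[[0,0.08,0],[0,0.08,0],[0,0,0]]' --angular '[[0,0,0],[0,0,0],[0,0,0]]'

```text
clock: 11.8
position: [0.5508, 0.193, 0.1147]
ee_rot: [2.276, 2.165, 0.001]
force: [0.3, -0.1, -1.3]
width: 0.149
gripper_force: 40.0
```

```bash
python3 go.py .548 .193 .1155 -.05
```

```text
t 11.8 pos [0.5508 0.193  0.1147] yaw(y) -0.0502 zax [ 6.e-04  0.e+00 -1.e+00] F [ 0.3 -0.1 -1.3] M [-0.14  0.05  0.02] w 13.67 gf 40.0
delta cm [-0.014 -0.276 -0.083]
turn [ 0.0006 -0.     -0.0002]
```

Emit:
carry_out --claw '[0.8,0.8,0.8]' --delta_pos '[[0,0,0.1],[0,0,0.1],[0,0,0]]' --angular '[[0,0,0],[0,0,0],[0,0,0]]'

```text
clock: 12.1
position: [0.5504, 0.193, 0.1123]
ee_rot: [-2.276, -2.165, 0.001]
force: [0.5, 0.3, -1.3]
width: 0.155
gripper_force: 40.0
```

```bash
python3 go.py .551 .193 .1115 -.05
```

```text
t 12.1 pos [0.5504 0.193  0.1123] yaw(y) -0.05 zax [-3.e-04 -3.e-04 -1.e+00] F [ 0.5  0.3 -1.3] M [-0.04  0.06 -0.01] w 14.21 gf 40.0
delta cm [0.003 0.065 0.084]
turn [-0.0003  0.0003 -0.    ]
```

Emit:
carry_out --claw '[0.8,0.8,0.8,0.8]' --delta_pos '[[0,0,0.15],[0,0,0.15],[0,0,0.1],[0,0,0]]' --angular '[[0,0,0],[0,0,0],[0,0,0],[0,0,0]]'

```text
clock: 12.5
position: [0.5502, 0.193, 0.1084]
ee_rot: [-2.276, -2.165, 0.001]
force: [-0.3, 0.1, -1.9]
width: 0.148
gripper_force: 40.0
```

Emit:
carry_out --claw '[0.8,0.8,0.8,0.8]' --delta_pos '[[0,0,0.15],[0,0,0.15],[0,0,0.1],[0,0,0]]' --angular '[[0,0,0],[0,0,0],[0,0,0],[0,0,0]]'

```text
clock: 12.9
position: [0.5499, 0.1931, 0.1045]
ee_rot: [-2.276, -2.165, 0.001]
force: [-4.0, 0.0, 3.8]
width: 0.151
gripper_force: 40.0
```

```bash
python3 go.py .551 .193 .1115 -.05
```

```text
t 12.9 pos [0.5499 0.1931 0.1045] yaw(y) -0.05 zax [-1.e-03  1.e-04 -1.e+00] F [-4.   0.   3.8] M [-0.09  1.16  0.04] w 13.85 gf 40.0
delta cm [-0.003  0.107 -0.7  ]
turn [-0.001  -0.0001 -0.    ]
```

Emit:
carry_out --claw '[0.8,0.8,0.8,0.8]' --delta_pos '[[0,0,0.15],[0,0,0.15],[0,0,0.1],[0,0,0]]' --angular '[[0,0,0],[0,0,0],[0,0,0],[0,0,0]]'

```text
clock: 13.3
position: [0.5496, 0.1931, 0.1006]
ee_rot: [-2.275, -2.164, 0.002]
force: [-6.3, -0.6, 5.3]
width: 0.15
gripper_force: 40.0
```

Emit:
carry_out --claw '[0.8,0.8,0.8,0.8]' --delta_pos '[[0,0,0.15],[0,0,0.15],[0,0,0.15],[0,0,0]]' --angular '[[0,0,0],[0,0,0],[0,0,0],[0,0,0]]'

```text
clock: 13.7
position: [0.5489, 0.1931, 0.0954]
ee_rot: [-2.275, -2.164, 0.004]
force: [-7.1, 0.3, 1.1]
width: 0.154
gripper_force: 40.0
```

```bash
python3 go.py .551 .193 .0715 -.05
```

```text
t 13.7 pos [0.5489 0.1931 0.0954] yaw(y) -0.0499 zax [-3.e-03 -1.e-04 -1.e+00] F [-7.1  0.3  1.1] M [0.04 1.63 0.03] w 14.13 gf 40.0
delta cm [0.    0.22  2.388]
turn [-0.003   0.0003  0.0001]
```

Emit:
carry_out --claw '[0.8,0.8,0.8,0.8,0.8,0.8,0.8,0.8]' --delta_pos '[[0,-0.1,0.2],[0,0,0.25],[0,0,0.25],[0,0,0.25],[0,0,0.25],[0,0,0.25],[0,0,0.25],[0,0,0]]' --angular '[[0,0,0],[0,0,0],[0,0,0],[0,0,0],[0,0,0],[0,0,0],[0,0,0],[0,0,0]]'

```text
clock: 14.5
position: [0.5486, 0.1931, 0.0784]
ee_rot: [-2.276, -2.165, 0.002]
force: [-3.4, 0.8, -3.5]
width: 0.15
gripper_force: 40.0
```

Emit:
carry_out --claw '[0.8,0.8,0.8,0.8]' --delta_pos '[[0,0,0.2],[0,0,0.2],[0,0,0.1],[0,0,0]]' --angular '[[0,0,0],[0,0,0],[0,0,0],[0,0,0]]'

```text
clock: 14.9
position: [0.5491, 0.193, 0.0736]
ee_rot: [-2.276, -2.165, 0.001]
force: [-4.0, 0.4, -6.5]
width: 0.151
gripper_force: 40.0
```

```bash
python3 go.py .551 .193 .0715 -.05
```

```text
t 14.9 pos [0.5491 0.193  0.0736] yaw(y) -0.05 zax [-8.e-04 -5.e-04 -1.e+00] F [-4.   0.4 -6.5] M [0.04 0.98 0.02] w 13.87 gf 40.0
delta cm [0.005 0.194 0.208]
turn [-0.0007  0.0005  0.    ]
```

Emit:
carry_out --claw '[0.8,0.8,0.8,0.8]' --delta_pos '[[0,0,0.1],[0,0,0.1],[0,0,0.05],[0,0,0]]' --angular '[[0,0,0],[0,0,0],[0,0,0],[0,0,0]]'

```text
clock: 15.3
position: [0.5503, 0.193, 0.0718]
ee_rot: [2.276, 2.164, 0.002]
force: [-0.6, -0.1, -4.2]
width: 0.151
gripper_force: 40.0
```

Emit:
carry_out --claw '[0.8,0.8,0.8]' --delta_pos '[[0,0,0.06],[0,0,0.06],[0,0,0]]' --angular '[[0,0,0],[0,0,0],[0,0,0]]'

```text
clock: 15.6
position: [0.5504, 0.193, 0.0714]
ee_rot: [2.276, 2.164, 0.003]
force: [-2.5, -1.1, 6.3]
width: 0.144
gripper_force: 40.0
```

```bash
python3 go.py .551 .193 .0715 -.05
```

```text
t 15.6 pos [0.5504 0.193  0.0714] yaw(y) -0.0504 zax [ 1.7e-03  8.0e-04 -1.0e+00] F [-2.5 -1.1  6.3] M [-0.24  0.73 -0.02] w 13.26 gf 40.0
delta cm [-0.001  0.06  -0.007]
turn [ 0.0017 -0.0008 -0.0004]
```

Emit:
carry_out --claw '[0.8,0.8,0.8,0.8]' --delta_pos '[[0,0,0.05],[0,0,0.05],[0,0,0],[0,0,0]]' --angular '[[0,0,0],[0,0,0],[0,0,0],[0,0,0]]'

```text
clock: 16.0
position: [0.5505, 0.193, 0.0714]
ee_rot: [2.277, 2.164, 0.004]
force: [-6.1, -0.9, 18.6]
width: 0.15
gripper_force: 40.0
```

```bash
python3 go.py .551 .193 .0715 -.05
```

```text
t 16.0 pos [0.5505 0.193  0.0714] yaw(y) -0.0505 zax [ 0.0019  0.0016 -1.    ] F [-6.1 -0.9 18.6] M [-0.41  1.63  0.  ] w 13.75 gf 40.0
delta cm [ 0.002  0.048 -0.011]
turn [ 0.0018 -0.0017 -0.0005]
```

Emit:
carry_out --claw '[0.8,0.8,1.6,2.2,3.0,4.0,4.5,4.5]' --delta_pos '[[0,-0.03,-0.1],[0,-0.03,-0.06],[0,0,0],[0,0,0],[0,0,0],[0,0,0],[0,0,0],[0,0,0]]' --angular '[[0,0,0],[0,0,0],[0,0,0],[0,0,0],[0,0,0],[0,0,0],[0,0,0],[0,0,0]]'

```text
clock: 16.8
position: [0.5488, 0.1931, 0.071]
ee_rot: [-2.276, -2.165, 0.0]
force: [0.3, -0.4, 0.6]
width: 0.483
gripper_force: 0.0
```

Emit:
carry_out --claw '[4.5,4.5,4.5,4.5,4.5,4.5,4.5,4.5,4.5,4.5,4.5,4.5,4.5,4.5]' --delta_pos '[[0,0,-0.5],[0,0,-1.0],[0,0,-2],[0,0,-2.5],[0,0,-2.5],[0,0,-2.5],[0,0,-2.5],[0,-1,-2.5],[0,-4,0],[0,-4,0],[0,-4,0],[0,-3,0],[0,0,0],[0,0,0]]' --angular '[[0,0,0],[0,0,0],[0,0,0],[0,0,0],[0,0,0],[0,0,0],[0,0,0],[0,0,0],[0,0,0],[0,0,0],[0,0,0],[0,0,0],[0,0,0],[0,0,0]]'

```text
clock: 18.2
position: [0.3889, 0.2017, 0.2318]
ee_rot: [-2.274, -2.166, -0.003]
force: [1.0, 0.0, -0.2]
width: 0.494
gripper_force: 0.0
```

```bash
python3 go.py .551 .193 .0715 -.05
python3 - <<'E'
from cell import arm; import cv2,pickle,numpy as np
S=arm.get_image("side");T=arm.get_image("top")
pickle.dump((S,T),open("pics/g3.pkl","wb"))
b=cv2.resize(S["frame"][140:240,195:345,::-1],None,fx=4,fy=4,interpolation=4)
t=cv2.resize(T["frame"][170:280,180:380,::-1],None,fx=2,fy=2,interpolation=4)
z=cv2.resize(S["frame"][145:195,270:320,::-1],None,fx=4,fy=4,interpolation=4)
im=np.zeros((600,800,3),np.uint8); im[:400,:600]=b; im[:200,600:]=z;im[400:600,:400]=t[:200]; cv2.imwrite("pics/g3.png",im)
E
```

```text
t 18.2 pos [0.3889 0.2017 0.2318] yaw(y) -0.0485 zax [ 4.0e-04  2.4e-03 -1.0e+00] F [ 1.   0.  -0.2] M [-0.08  0.03  0.05] w 45.39 gf 0.0
delta cm [-0.122 16.225 16.035]
turn [ 0.0002 -0.0024  0.0015]
```

View pics/g3.png

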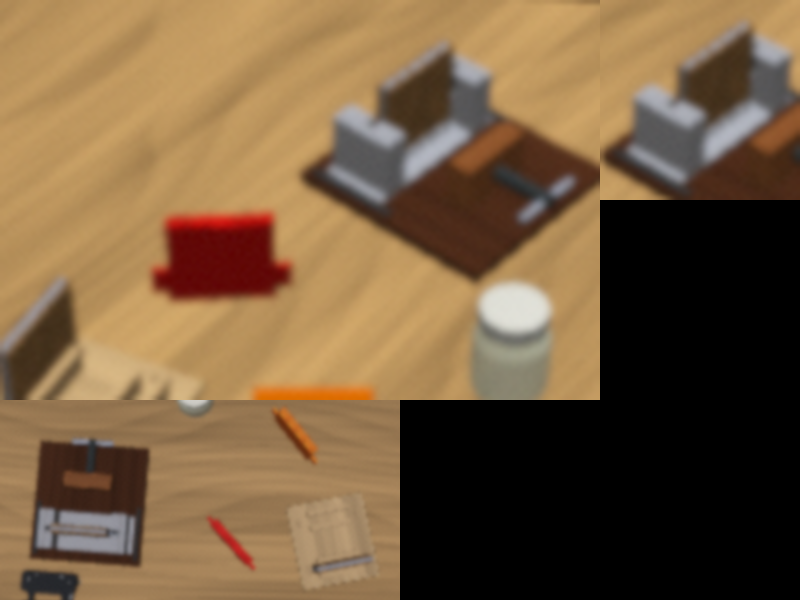

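The pictures show the eared plate upright and level between the posts, seated (S crop 415,95; T crop 80,530). The plain plate is still in the rack (T crop 342,563), the gripper is clear, and the look-alikes have not moved. I'm handing in.

```bash
python3 -c "
from cell import arm
print(arm.sign_off())"
```

```text
the job is handed in; nothing more can be done
None
```

The eared pad plate is in the jig, pushed past both clips onto the ledge (peak push about 21 N) and let go; the plain plate is still in the rack, and the job was handed in at about 18 s.

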